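# Erect a folding parts tray and tuck its front board under the lap sheet

### The job

First stand both folded-out side walls of the parts tray fully upright. Then take the loose front board and, with its thin foot lying ahead, tuck the foot's edge under the front edge of the lap sheet, centred between the walls, and slide it fully home against the batten underneath, without lifting the lap sheet; press the foot flat on the tray floor and finish still holding it firmly pressed down there. Leave the tape roll, the cork block and the nearby open jar where they are.

Things in the scene. Friction and masses are not known exactly. Their poses are not given: they have to be found in the camera images.
- tray: Folding parts tray on four 30 mm rubber feet, fixed to the bench: plywood floor, fixed upright back wall (top at tray z 54 mm), open front. Origin at the middle of the floor's underside, 30 mm above the bench; x points from the open front to the back wall, y to the left wall, z up. Board home: its outer face is flush with the floor's front edge (front_board origin at tray x -55.5, y 0, z 10 mm, its x axis along the tray's).
- tray_floor: The tray's plywood floor, 120 (x) by 124 (y) by 10 mm, its upper face at tray z 10 mm, 40 mm above the bench; origin and axes the same as the tray's.
- left_wall (a joint): Left (tray +y) side wall, rad: 0 flat outwards, 1.571 upright at its stop; starts at 0.5 to 0.9. Hinge axis along tray x at tray y = +62, z = 10 mm. A 3 mm aluminium sheet, 108 mm long (tray x -58 to +50 mm), with a 10 mm thick rolled rim on its free edge, rim axis 38 mm from the hinge. 50 g; stiff hinge (0.04 N m friction): it stays where it is left.
- right_wall (a joint): Hinge of the right (tray -y) side wall, the mirror image of the left one: hinge axis at y = -62 mm, z = 10 mm; 0 flat outwards, 1.571 upright.
- left_wall_rim (a point): Middle of the left wall's rolled rim, on the rim's axis (tray x = -4 mm).
- right_wall_rim (a point): Middle of the right wall's rolled rim, on the rim's axis (tray x = -4 mm).
- lap_sheet (a joint): Hinge of the lap sheet, rad: 0 down, grows as its front edge lifts; over 0.06 (4.5 mm at the edge) is too much. A light loose aluminium sheet 75 (x) by 104 (y) by 3 mm, hinged at the back of the tray, lying level on the batten with its underside at tray z = 19 mm: a slot 9 mm high is open under its front edge.
- lap_edge (a point): Middle of the lower front edge of the lap sheet (tray x = -21 mm, z = 19 mm when down): the mouth of the slot.
- front_board: Loose front board, 110 to 220 g, standing on its foot on the bench: a plywood board 9 mm thick (x), 100 mm wide (y), top 45 mm above the underside, on an aluminium foot plate 3 mm thick, 100 mm wide, reaching 54.5 mm ahead (+x). Origin at the underside, under the middle of the board; z up. Pinch the board across its thickness; when home, the lap edge is 30 mm ahead of its inner face.
- foot_edge (a point): Middle of the lower front edge of the foot plate, 54.5 mm ahead (+x) of the front board's origin.
- stop (a point): Middle of the lower front edge of the batten that stops the foot, under the lap sheet on the floor (tray x = -1, y = 0, z = 10 mm). The wooden batten is 108 mm long in y and 9 mm high.
- tape: Roll of yellow masking tape, 69 mm across, 19 mm high, lying on the bench; leave alone. Origin under its centre.
- cork: Cork block 35x55x22 mm lying on the bench; leave alone. Origin under its centre.
- jar: Open white jar of yellow paste, the one nearer the tray, 86 mm across, 74 mm high; leave alone. Origin under its centre.

How it is judged:
By the outcome, as a careful person would: the job done as asked, in the order asked, and still so for the second after the job is handed in, while the arm keeps its last pose, push and grip.
It also fails if it takes over 51 s, if anything falls off the work surface, if the arm or the gripper's body presses on something with over 40 N, if the wrist force passes 120 N, or if a joint passes its speed limit or range.

### The arm

A 7-joint arm with a two-finger parallel gripper is mounted at the origin on the work surface; the furniture and walls round the work are solid. World frame = base frame: x ahead of the robot, y to its left, z up, the work surface at z = 0. Lengths are in m, angles in rad, forces in N, time in s.
With the tool pointing down it reaches from about 0.35 to 0.9 m from the base axis. Payload 8.1 kg.
Tool frame: the origin (TCP) lies midway between the tips of the shut fingers; the grasp point (between the pads) lies 19 mm behind it; z points along the fingers, y is the direction in which the jaws open and shut (so a half turn about z gives the same grasp; the last joint's range is limited). The gripper opens to 92 mm and grips with 3 to 60 N. Pads are 19 mm wide; open, the fingers measure 130 mm over their backs; the gripper's body (75 mm by 190 mm) begins 47 mm behind the grasp point.
Start: joints at [1.128, 0.434, 0.025, 1.573, -0.012, 1.134, -0.075], TCP at [0.208, -0.589, 0.227] pointing down, gripper open.
Joint ranges: [-2.62, 2.62], [-0.44, 2.09], [-1.27, 1.32], [0.08, 2.57], [-1.32, 4.46], [0.12, 2], [-2.74, 2.74]. Speed limits (rad/s): [2.22, 2.22, 3.01, 3.01, 3.14, 3.14, 3.14].

### API

Orientations are given as a rotation vector (axis times angle).
In Python, from cell import arm gives the robot as it stands. The module is installed in compiled form; this text tells all that it offers.
- The arm moves only by the tool jog_arm, never from a script. Its argument "increments" is a list of rows, each an object with "slide": the shift along the tool's x, y, z in mm, a list of three; "roll": the turn about the tool's z in rad; "gripper": the opening, from 0 (shut) to 1 (fully open). In form: [{"slide": [x, y, z], "roll": roll, "gripper": gripper}, ...]. A call has exactly 10 rows; each row is the pose to reach, as a shift and turn from the pose commanded when the call began, along the tool's axes at that moment; what a row does not reach only later rows make up. A row lasts 1/12 s, in which the tool goes at most 41.7 mm and 7.16 degrees, less where a joint would pass 70% of its speed; a pose out of reach is approached as far as the arm can. A call with a gripper value outside its range is refused whole. The fingers move at their own pace and stop on an object; "newtons" is the grip in N (left out, the last holds). Time passes only in rows, so rows that repeat a pose let the fingers close, or fill a call up. It gives the time, the measured TCP pose, the force and the opening at its end, in the units of the state.
- arm.observe(): the state, without advancing time (a new reading comes with each control period).
- arm.get_image(name): name is "scene" or "top" or "wrist"; returns a dict with "frame" (384x512x3 uint8, blue, green, red), "depth" (384x512 float32, m along the optical axis (not along the pixel's ray), 0 where there is no reading), "intrinsics" (3x3 intrinsics, pixels), "R" (3x3) and "t" (3): a world point X has camera coordinates R X + t; the wrist camera has in their place "hand_eye" (4x4, takes a point from camera to tool coordinates, whose origin is the TCP and whose axes are the flange's). Camera axes: x right, y down, z forward; pixel columns grow to the right and rows downward; lengths in m; the calibration is good to about 2 mm. A picture is of the moment at which its call begins: read the wrist's pose just before it.
- arm.sign_off(): hands the job in, once; it reports no verdict.
The state is a dict: "clock": time; "joints": joint angles; "dq": joint speeds; "joint_efforts": joint torques, N m; "position": TCP position; "ee_rot": TCP orientation; "force": force on the tool from outside, world axes, zero at the start; "ft_torque": the same for the moment, N m; "width": opening from 0.0 (shut) to 1.0 (fully open).
Only numpy, scipy, OpenCV 4.12 (cv2) and the standard library are available. Lean on these libraries where they do the work, as an engineer would, in place of code of your own. Each camera call takes 0.05 s, during which the arm holds its last target.

## Working session

There is one attempt and no reset: what is moved stays moved. The work goes in short steps, Python scripts to look and compute and a tool call to move; the robot and the scene stay as the last step left them, time stands still between calls to the robot, and variables do not carry over. Pictures are saved under pics/ and viewed, and the job is handed in when it is done.

Besides the shell and the picture viewer there is one more tool, called after "Call:" as name(argument=value, ...) on one line, values as JSON. jog_arm: Moves the arm, as the interface text tells. Its arguments: {"type":"object","properties":{"increments":{"type":"array"},"newtons":{"type":"number"}},"required":["increments"]}

```bash
ls; mkdir -p pics; cat > h.py <<'E'
import numpy as np, cv2
from cell import arm
from scipy.spatial.transform import Rotation as Ro
def grab(n,save=None):
    s=arm.observe(); d=arm.get_image(n)
    if save: cv2.imwrite('pics/'+save+'.png',d['frame'])
    return s,d
def wpts(d,s=None):
    K=d['intrinsics'];z=d['depth'];v,u=np.mgrid[0:z.shape[0],0:z.shape[1]]
    P=np.stack([(u-K[0,2])/K[0,0]*z,(v-K[1,2])/K[1,1]*z,z],-1)
    if 'hand_eye' in d:
        H=np.array(d['hand_eye']);P=P@H[:3,:3].T+H[:3,3]
        R=Ro.from_rotvec(s['ee_rot']).as_matrix();return P@R.T+np.array(s['position'])
    return (P-np.array(d['t']))@np.array(d['R'])
E
python3 - <<'E'
from h import *
s,d=grab('scene','s0');print(s)
s2,d2=grab('top','t0')
for k in('scene','top'):
    pass
print(d['R'],d['t'],d2['R'],d2['t'],d2['intrinsics'])
np.savez('f0.npz',top=wpts(d2),sc=wpts(d),ft=d2['frame'],fs=d['frame'])
E
```

```text
pics
{'clock': 0.0, 'joints': array([ 1.12836685,  0.43522653,  0.02497381,  1.57415547, -0.01161546,
        1.13401202, -0.07512312]), 'dq': array([ 0.00011961,  0.00054264, -0.00030844, -0.0008289 , -0.00167551,
       -0.00049113, -0.00107074]), 'joint_efforts': array([-3.73687344e-04, -6.67853165e+01,  9.84773263e-01, -3.14456999e+01,
       -6.05644402e-02,  4.29920037e-02,  1.64664098e-04]), 'position': array([ 0.20809257, -0.58875672,  0.22592022]), 'ee_rot': array([-3.09479710e+00, -5.30810741e-01,  6.48452327e-04]), 'force': array([-0.29043874, -0.01351376,  0.18146305]), 'ft_torque': array([0.02587401, 0.02410388, 0.04752841]), 'width': 1.0025747653663266}
[[-0.9069772  -0.42101527 -0.01176836]
 [-0.27517759  0.61349505 -0.74020343]
 [ 0.31885678 -0.66810924 -0.67228   ]] [0.38180912 0.33665159 0.6235513 ] [[-0.0017358  -0.99997964 -0.00614106]
 [-0.97330343  0.0030989  -0.22950126]
 [ 0.22951561  0.00557875 -0.97328899]] [-0.22500782  0.56442023  0.90346593] [[402.51213955   0.         244.18430937]
 [  0.         402.51213955 192.83483745]
 [  0.           0.           1.        ]]
```

View pics/s0.png

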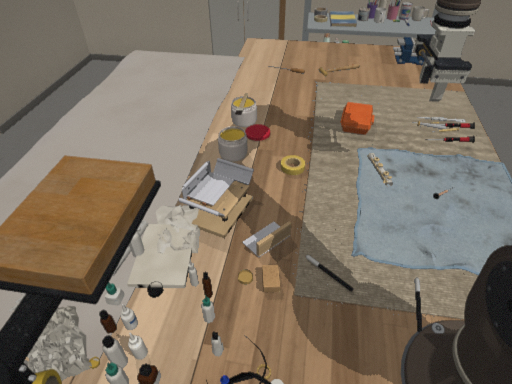

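View pics/t0.png

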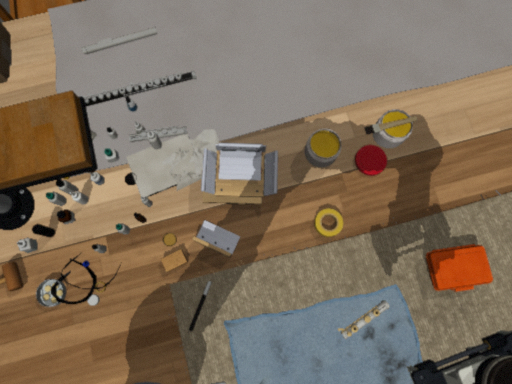

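The top view shows the tray near (240,172), the board near (217,237), the cork at (175,261), the jar at (323,147) and the tape at (329,222). I'll zoom in and measure.

```bash
python3 - <<'E'
from h import *
f=np.load('f0.npz');t=f['ft'][120:290,140:360];cv2.imwrite('pics/t0z.png',cv2.resize(t,None,fx=3.5,fy=3.5,interpolation=cv2.INTER_CUBIC))
t=f['fs'][140:270,160:310];cv2.imwrite('pics/s0z.png',cv2.resize(t,None,fx=4.5,fy=4.5,interpolation=cv2.INTER_CUBIC))
P=f['top']
for v in range(140,260,5):
  print(v,' '.join('%d:%.0f,%.0f,%.0f'%(u,*(P[v,u]*1000)) for u in range(196,284,8)))
E
```

```text
140 196:720,-100,9 204:720,-121,11 212:720,-142,11 220:723,-162,2 228:724,-183,-1 236:723,-205,1 244:724,-226,-2 252:724,-247,-1 260:724,-268,-2 268:723,-290,-1 276:723,-311,1
145 196:707,-100,9 204:702,-122,20 212:706,-142,10 220:678,-168,85 228:679,-187,83 236:678,-207,86 244:678,-226,86 252:678,-246,84 260:678,-265,84 268:710,-289,-1 276:709,-310,-1
150 196:691,-101,12 204:669,-128,75 212:692,-142,9 220:677,-166,53 228:676,-186,55 236:677,-206,53 244:680,-226,43 252:677,-246,52 260:678,-266,50 268:695,-289,-1 276:668,-304,76
155 196:677,-101,15 204:656,-129,77 212:663,-146,55 220:664,-166,51 228:664,-186,53 236:664,-206,51 244:663,-226,54 252:664,-246,51 260:664,-266,51 268:664,-286,50 276:656,-304,74
160 196:664,-102,14 204:644,-129,75 212:649,-147,58 220:650,-166,55 228:651,-186,51 236:649,-206,58 244:651,-226,52 252:651,-246,52 260:650,-266,55 268:651,-286,50 276:644,-304,74
165 196:650,-102,15 204:631,-129,77 212:637,-147,55 220:639,-166,50 228:637,-186,54 236:638,-206,53 244:638,-226,52 252:342,-232,1007 260:637,-266,53 268:638,-286,50 276:630,-303,75
170 196:637,-102,13 204:
[... 2431 characters left out ...]
306,-0
240 196:453,-111,45 204:453,-130,44 212:458,-146,4 220:458,-166,4 228:458,-185,1 236:458,-205,3 244:458,-225,1 252:457,-245,4 260:458,-265,-1 268:457,-285,3 276:458,-305,0
245 196:446,-105,-5 204:445,-126,7 212:441,-149,44 220:445,-166,3 228:445,-186,5 236:445,-205,2 244:445,-225,-0 252:445,-245,0 260:445,-265,1 268:445,-285,1 276:446,-305,-3
250 196:433,-106,0 204:433,-126,-1 212:433,-146,3 220:429,-169,46 228:433,-186,4 236:433,-205,2 244:433,-225,-0 252:433,-245,-2 260:433,-265,1 268:433,-285,-2 276:433,-305,0
255 196:421,-106,0 204:421,-126,-1 212:421,-146,2 220:421,-166,3 228:342,-232,1007 236:421,-205,-2 244:420,-225,3 252:421,-245,0 260:421,-265,-1 268:421,-285,0 276:420,-305,1
```

View pics/t0z.png

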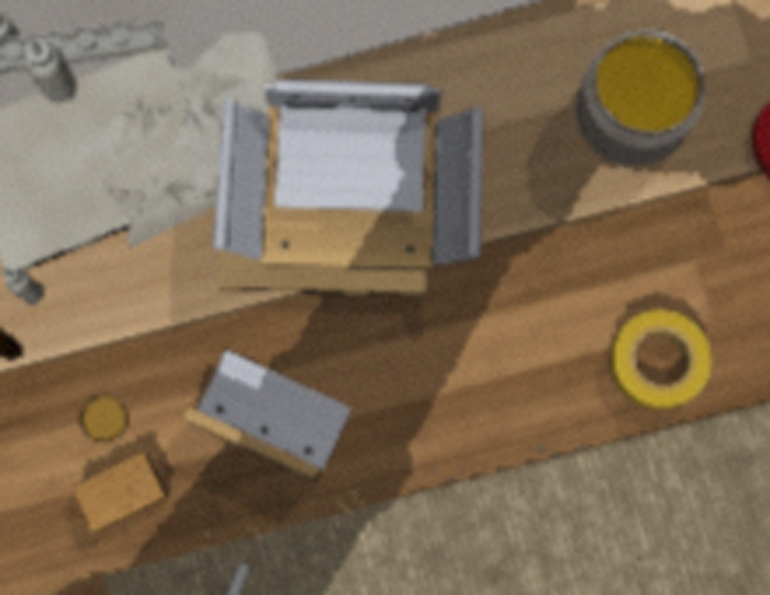

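View pics/s0z.png

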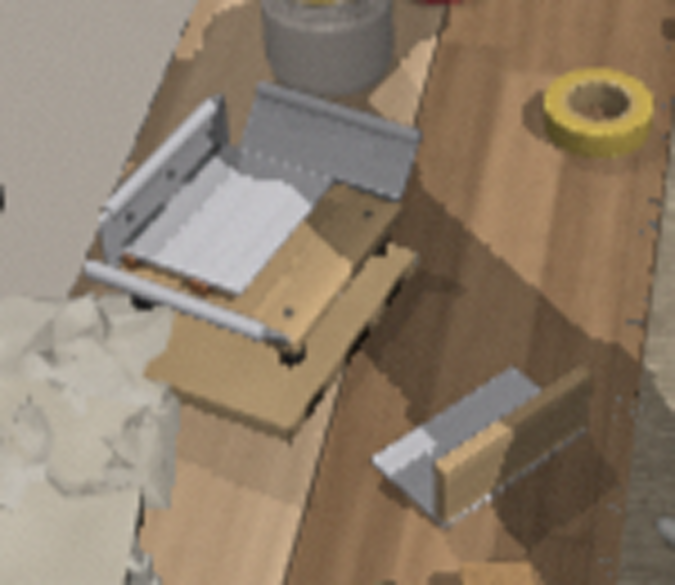

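```bash
cat > fit.py <<'E'
from h import *
def line(p): # total LSQ line fit w/ robust
    p=np.asarray(p,np.float32); vx,vy,x,y=cv2.fitLine(p,cv2.DIST_HUBER,0,.01,.01).ravel(); return np.array([vx,vy]),np.array([x,y])
def ray(d,u,v,z):
    K=d['intrinsics'];R=np.array(d['R']);t=np.array(d['t'])
    c=-R.T@t; dr=R.T@np.array([(u-K[0,2])/K[0,0],(v-K[1,2])/K[1,1],1]); k=(z-c[2])/dr[2]; return (c+k*dr)[:2]
E
python3 - <<'E'
from fit import *
s,d=grab('top')
g=cv2.cvtColor(d['frame'],cv2.COLOR_BGR2HSV)
P=wpts(d)*1000
X,Y,Z=P[...,0],P[...,1],P[...,2]
# lap sheet & floor: front edge of the floor via depth step: per column, find last row with z>30
rows=[]
for u in range(218,264,2):
    c=Z[175:203,u]; k=np.where(c>26)[0].max()+175
    # subpixel unknown -> use gray gradient
    rows.append((u,k+0.5))
pts=[ray(d,u,v,0.040)*1000 for u,v in rows]; dr,p0=line(pts); print('floor front',dr,p0,np.degrees(np.arctan2(dr[1],dr[0])))
# lap front edge by saturation
rows=[]
for u in range(220,254,2):
    c=g[165:190,u,1].astype(float); dd=np.diff(c); k=dd.argmax(); rows.append((u,165+k+.5))
print(rows)
pts=[ray(d,u,v,0.050)*1000 for u,v in rows]; dr,p0=line(pts); print('lap front',dr,p0)
# rims
for nm,m in(('L',(Y>-140)&(Y<-110)),('R',(Y<-290)&(Y>-320))):
    m=m&(Z>66)&(X>560)&(X<690); q=P[m]; dr,p0=line(q[:,:2]); print(nm,m.sum(),dr,p0,np.percentile(q[:,2],[10,50,90,98]),np.percentile(q[:,0],[1,99]),np.percentile(q[:,1],[1,50,99]))
m=(Z>76)&(X>640)&(X<700)&(Y<-150)&(Y>-280);q=P[m];dr,p0=line(q[:,:2]);print('back',dr,p0,np.percentile(q[:,0],[2,98]),np.percentile(q[:,1],[1,99]),np.median(q[:,2]))
# board
m=(Z>35)&(Z<60)&(X>400)&(X<480)&(Y>-190)&(Y<-90);q=P[m];r=cv2.minAreaRect(q[:,:2].astype(np.float32));dr,p0=line(q[:,:2]);print('board',r,dr,p0,np.median(q[:,2]))
pr=(q[:,:2]-p0)@dr; print(np.percentile(pr,[1,99]))
for nm,(u,v) in dict(tape=(329,222),cork=(175,261),jar=(323,147)).items(): print(nm,P[v-2:v+3,u-2:u+3].reshape(-1,3).mean(0), ray(d,u,v,.02)*1000)
E
```

```text
floor front [0.03375207 0.99943024] [ 562.0531  -205.05186] 88.06578
[(220, np.float64(178.5)), (222, np.float64(179.5)), (224, np.float64(179.5)), (226, np.float64(179.5)), (228, np.float64(179.5)), (230, np.float64(179.5)), (232, np.float64(179.5)), (234, np.float64(179.5)), (236, np.float64(179.5)), (238, np.float64(179.5)), (240, np.float64(179.5)), (242, np.float64(179.5)), (244, np.float64(179.5)), (246, np.float64(179.5)), (248, np.float64(179.5)), (250, np.float64(179.5)), (252, np.float64(179.5))]
lap front [0.00340075 0.9999942 ] [ 601.1816 -214.0814]
L 195 [ 0.99912757 -0.04176275] [ 621.31836 -130.37968] [68.1061845  73.38697793 75.98737954 77.33415064] [568.68690529 674.86173551] [-137.63055552 -130.18090341 -123.0696142 ]
R 198 [ 0.9997612  -0.02185033] [ 614.4837  -301.02454] [67.92884566 72.9292796  75.30757138 76.54695172] [562.22217371 668.421709  ] [-306.81898587 -301.35296857 -295.57522883]
back [0.03655247 0.9993317 ] [ 679.66425 -217.64946] [675.02303238 686.56801027] [-275.25377251 -160.2712175 ] 83.52191926543183
board ((439.9178771972656, -147.43460083007812), (97.37937927246094, 9.035696983337402), 65.09992980957031) [0.42444825 0.9054522 ] [ 440.10504 -146.30557] 45.443550290222696
[-46.64382467  46.27319183]
tape [ 502.66372284 -439.84612555    1.06235132] [ 499.63223942 -435.93068137]
cork [402.25082874 -65.52946847  62.3935685 ] [405.07008231 -57.96764178]
jar [ 679.66583105 -421.28004864   64.56400708] [ 695.63837681 -430.23543197]
```

```bash
cat >> h.py <<'E'
T0=np.array([.622,-.2157,.030]);TY=-.035
def t2w(x,y,z=0,T=None,ty=None):
    T=T0 if T is None else T; ty=TY if ty is None else ty
    c,s_=np.cos(ty),np.sin(ty); return T+np.array([c*x-s_*y,s_*x+c*y,z])/1000
def go(w,yaw=None):
    s=arm.observe();R=Ro.from_rotvec(s['ee_rot']).as_matrix();cy=np.arctan2(R[1,0],R[0,0])
    print('t%.2f pos'%s['clock'],np.round(s['position']*1000,1),'yaw %.3f'%cy,'tilt',np.round(R[:,2],3),'F',np.round(s['force'],1),'w %.3f'%s['width'])
    if w is not None: print(' slide',np.round(R.T@(np.array(w)-s['position'])*1000,1),'roll',None if yaw is None else round(-(yaw-cy),3))
E
python3 - <<'E'
from h import *
go([*t2w(-4,-118)[:2],.21],np.pi/2+TY)
go([*t2w(-45,-30)[:2],.226],np.pi/2+TY)
E
```

```text
t0.15 pos [ 208.1 -588.9  226.1] yaw 0.340 tilt [-0.001  0.001 -1.   ] F [-0.2 -0.3 -0. ] w 1.000
 slide [ 467.7 -105.6   16.2] roll -1.196
t0.15 pos [ 208.1 -588.9  226.1] yaw 0.340 tilt [-0.001  0.001 -1.   ] F [-0.2 -0.3 -0. ] w 1.000
 slide [ 4.617e+02 -2.025e+02  3.000e-01] roll -1.196
```

Call:
jog_arm(increments=[{"slide": [40,-9,0],"roll": -0.12,"gripper": 0},{"slide": [80,-18,0],"roll": -0.24,"gripper": 0},{"slide": [120,-27,0],"roll": -0.36,"gripper": 0},{"slide": [160,-36,0],"roll": -0.48,"gripper": 0},{"slide": [200,-45,0],"roll": -0.6,"gripper": 0},{"slide": [240,-54,0],"roll": -0.72,"gripper": 0},{"slide": [280,-63,0],"roll": -0.84,"gripper": 0},{"slide": [320,-72,0],"roll": -0.96,"gripper": 0},{"slide": [360,-81,0],"roll": -1.08,"gripper": 0},{"slide": [400,-90,0],"roll": -1.196,"gripper": 0}], newtons=30)

```text
clock: 0.98
position: [0.5567, -0.3699, 0.2266]
ee_rot: [-2.254, -2.188, 0.0]
force: [-0.4, -1.0, 0.6]
width: 0.326
```

```bash
python3 - <<'E'
from h import *
go([*t2w(-4,-118)[:2],.21],np.pi/2+TY)
print(arm.observe()['joints'])
s,d=grab('wrist','w1');print(d['intrinsics'],d['hand_eye'])
E
```

```text
t0.98 pos [ 556.7 -369.9  226.6] yaw 1.541 tilt [-0.  0. -1.] F [-0.4 -1.   0.6] w 0.326
 slide [38.1 56.1 16.6] roll 0.006
[ 0.70758984  0.53141936 -0.32011335  1.43308759  0.17166047  1.20487211
  0.33774644]
[[285.78793039   0.         254.49341519]
 [  0.         285.78793039 194.43770391]
 [  0.           0.           1.        ]] [[ 1.25099296e-04 -9.62297514e-01 -2.71999041e-01  7.29144881e-02]
 [ 9.99999333e-01 -1.91869905e-04  1.13873617e-03 -3.33971058e-04]
 [-1.14799141e-03 -2.71999002e-01  9.62296849e-01 -1.57452003e-01]
 [ 0.00000000e+00  0.00000000e+00  0.00000000e+00  1.00000000e+00]]
```

Call:
jog_arm(increments=[{"slide": [19,28,0],"roll": 0,"gripper": 0},{"slide": [38,56,0],"roll": 0.006,"gripper": 0},{"slide": [38,56,10],"roll": 0.006,"gripper": 0},{"slide": [38,56,45],"roll": 0.006,"gripper": 0},{"slide": [38,56,80],"roll": 0.006,"gripper": 0},{"slide": [38,56,115],"roll": 0.006,"gripper": 0},{"slide": [38,56,145],"roll": 0.006,"gripper": 0},{"slide": [38,56,165],"roll": 0.006,"gripper": 0},{"slide": [38,56,172],"roll": 0.006,"gripper": 0},{"slide": [38,56,172],"roll": 0.006,"gripper": 0}])

```text
clock: 1.87
position: [0.6111, -0.3347, 0.0524]
ee_rot: [-2.264, -2.172, 0.002]
force: [-0.8, 0.7, 0.3]
width: 0.004
```

```bash
python3 - <<'E'
from h import *
go([*t2w(-4,-77)[:2],.055],np.pi/2+TY)
s,d=grab('scene','s1');cv2.imwrite('pics/s1z.png',cv2.resize(d['frame'][60:280,120:340],None,fx=2.7,fy=2.7))
E
```

```text
t1.87 pos [ 611.1 -334.7   52.4] yaw 1.529 tilt [-0.004  0.002 -1.   ] F [-0.8  0.7  0.3] w 0.004
 slide [42.3  2.5 -2.5] roll -0.006
```

View pics/s1z.png

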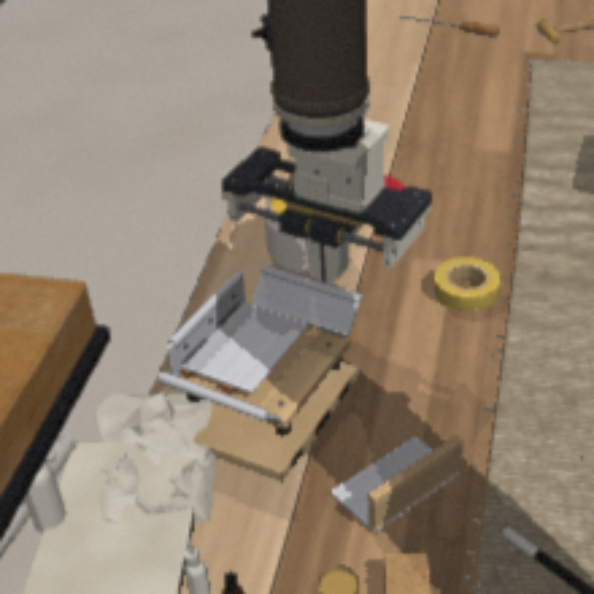

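The fingers hang outside the right wall, at about (320,270) in the zoomed view. Next I push inward.

Call:
jog_arm(increments=[{"slide": [8,2.5,0],"roll": 0,"gripper": 0},{"slide": [14,2.5,0],"roll": 0,"gripper": 0},{"slide": [20,2.5,0],"roll": 0,"gripper": 0},{"slide": [26,2.5,0],"roll": 0,"gripper": 0},{"slide": [32,2.5,0],"roll": 0,"gripper": 0},{"slide": [36,2.5,0],"roll": 0,"gripper": 0},{"slide": [39,2.5,0],"roll": 0,"gripper": 0},{"slide": [41,2.5,0],"roll": 0,"gripper": 0},{"slide": [42,2.5,0],"roll": 0,"gripper": 0},{"slide": [42,2.5,0],"roll": 0,"gripper": 0}])

```text
clock: 2.75
position: [0.6169, -0.2927, 0.0546]
ee_rot: [-2.266, -2.175, -0.0]
force: [0.4, -0.1, 0.0]
width: 0.009
```

```bash
python3 - <<'E'
from h import *
go([*t2w(-4,-77)[:2],.055],np.pi/2+TY)
s,d=grab('scene','s2');cv2.imwrite('pics/s2z.png',cv2.resize(d['frame'][100:250,150:300],None,fx=4,fy=4))
E
```

```text
t2.75 pos [ 616.9 -292.7   54.6] yaw 1.530 tilt [-0.     0.001 -1.   ] F [ 0.4 -0.1  0. ] w 0.009
 slide [ 0.1 -1.6 -0.4] roll -0.006
```

View pics/s2z.png

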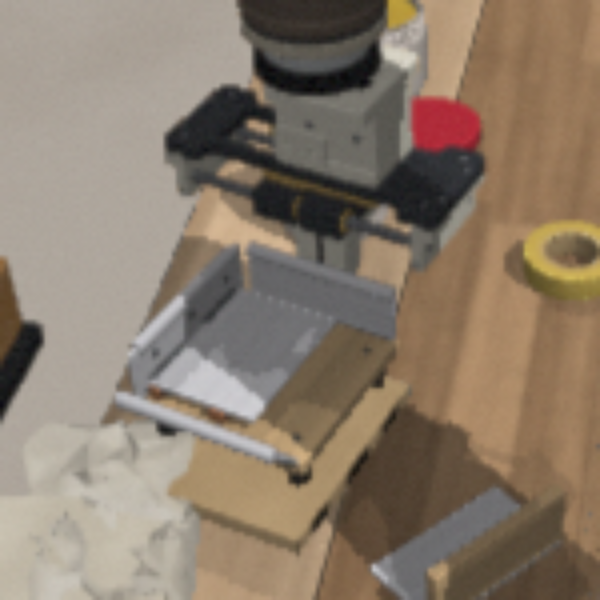

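Call:
jog_arm(increments=[{"slide": [0.5,0,0],"roll": 0,"gripper": 0},{"slide": [1,0,0],"roll": 0,"gripper": 0},{"slide": [1.5,0,0],"roll": 0,"gripper": 0},{"slide": [2,0,0],"roll": 0,"gripper": 0},{"slide": [2.5,0,0],"roll": 0,"gripper": 0},{"slide": [3,0,0],"roll": 0,"gripper": 0},{"slide": [3,0,0],"roll": 0,"gripper": 0},{"slide": [3,0,0],"roll": 0,"gripper": 0},{"slide": [3,0,0],"roll": 0,"gripper": 0},{"slide": [3,0,0],"roll": 0,"gripper": 0}])

```text
clock: 3.63
position: [0.6168, -0.2912, 0.0546]
ee_rot: [2.267, 2.174, -0.001]
force: [-0.1, -5.6, -1.9]
width: 0.003
```

```bash
python3 - <<'E'
from h import *
go(None)
E
```

```text
t3.63 pos [ 616.8 -291.2   54.6] yaw 1.529 tilt [-0.    -0.001 -1.   ] F [-0.1 -5.6 -1.9] w 0.003
```

Call:
jog_arm(increments=[{"slide": [4,0,0],"roll": 0,"gripper": 0},{"slide": [5,0,0],"roll": 0,"gripper": 0},{"slide": [5,0,0],"roll": 0,"gripper": 0},{"slide": [-10,0,0],"roll": 0,"gripper": 0},{"slide": [-16,0,-15],"roll": 0,"gripper": 0},{"slide": [-16,0,-50],"roll": 0,"gripper": 0},{"slide": [-5,0,-80],"roll": 0,"gripper": 0},{"slide": [30,0,-85],"roll": 0,"gripper": 0},{"slide": [70,0,-85],"roll": 0,"gripper": 0},{"slide": [110,0,-85],"roll": 0,"gripper": 0}])

```text
clock: 4.47
position: [0.6222, -0.1787, 0.1411]
ee_rot: [2.267, 2.173, 0.004]
force: [1.7, 0.1, -0.9]
width: 0.007
```

```bash
python3 - <<'E'
from h import *
go([*t2w(-4,117)[:2],.053],np.pi/2+TY)
E
```

```text
t4.47 pos [ 622.2 -178.7  141.1] yaw 1.529 tilt [ 0.002  0.001 -1.   ] F [ 1.7  0.1 -0.9] w 0.007
 slide [79.9 -3.7 88.1] roll -0.007
```

Call:
jog_arm(increments=[{"slide": [40,-2,0],"roll": 0,"gripper": 0},{"slide": [80,-4,0],"roll": -0.006,"gripper": 0},{"slide": [80,-4,20],"roll": -0.006,"gripper": 0},{"slide": [80,-4,55],"roll": -0.006,"gripper": 0},{"slide": [80,-4,80],"roll": -0.006,"gripper": 0},{"slide": [80,-4,88],"roll": -0.006,"gripper": 0},{"slide": [80,-4,88],"roll": -0.006,"gripper": 0},{"slide": [72,-4,88],"roll": -0.006,"gripper": 0},{"slide": [66,-4,88],"roll": -0.006,"gripper": 0},{"slide": [60,-4,88],"roll": -0.006,"gripper": 0}])

```text
clock: 5.3
position: [0.6218, -0.12, 0.054]
ee_rot: [2.259, 2.181, 0.006]
force: [-0.1, 3.6, 3.1]
width: 0.005
```

```bash
python3 - <<'E'
from h import *
go([*t2w(-4,77)[:2],.053],np.pi/2+TY)
s,d=grab('scene','s3');cv2.imwrite('pics/s3z.png',cv2.resize(d['frame'][100:250,150:300],None,fx=4,fy=4))
E
```

```text
t5.30 pos [ 621.8 -120.    54. ] yaw 1.536 tilt [ 0.004  0.001 -1.   ] F [-0.1  3.6  3.1] w 0.005
 slide [-18.6  -0.5   1. ] roll 0.0
```

View pics/s3z.png

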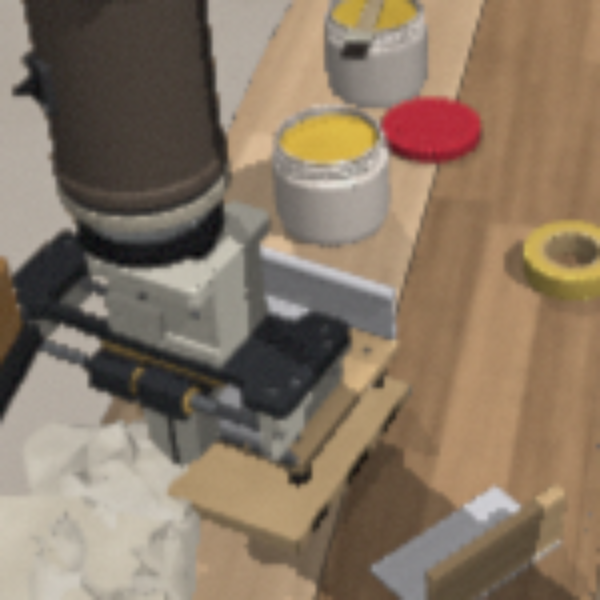

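Call:
jog_arm(increments=[{"slide": [-5,0,0],"roll": 0,"gripper": 0},{"slide": [-10,0,0],"roll": 0,"gripper": 0},{"slide": [-14,0,0],"roll": 0,"gripper": 0},{"slide": [-16,0,0],"roll": 0,"gripper": 0},{"slide": [-18,0,0],"roll": 0,"gripper": 0},{"slide": [-19,0,0],"roll": 0,"gripper": 0},{"slide": [-20,0,0],"roll": 0,"gripper": 0},{"slide": [-21,0,0],"roll": 0,"gripper": 0},{"slide": [-21,0,0],"roll": 0,"gripper": 0},{"slide": [-21,0,0],"roll": 0,"gripper": 0}])

```text
clock: 6.18
position: [0.6192, -0.1386, 0.0517]
ee_rot: [-2.256, -2.183, -0.002]
force: [-0.6, 7.8, 3.8]
width: 0.003
```

```bash
python3 - <<'E'
from h import *
go(None)
E
```

```text
t6.18 pos [ 619.2 -138.6   51.7] yaw 1.538 tilt [-0.001  0.003 -1.   ] F [-0.6  7.8  3.8] w 0.003
```

Call:
jog_arm(increments=[{"slide": [-1,0,0],"roll": 0,"gripper": 0},{"slide": [-2,0,0],"roll": 0,"gripper": 0},{"slide": [-2,0,0],"roll": 0,"gripper": 0},{"slide": [12,0,0],"roll": 0,"gripper": 0},{"slide": [18,0,-20],"roll": 0,"gripper": 0},{"slide": [18,-5,-60],"roll": 0,"gripper": 0},{"slide": [18,-30,-95],"roll": 0,"gripper": 0},{"slide": [0,-60,-125],"roll": 0,"gripper": 0},{"slide": [-20,-90,-150],"roll": 0,"gripper": 0},{"slide": [-30,-100,-180],"roll": 0,"gripper": 0}])

```text
clock: 7.02
position: [0.5141, -0.1689, 0.2312]
ee_rot: [-2.259, -2.179, 0.007]
force: [0.7, -1.6, -0.7]
width: 0.002
```

Call:
jog_arm(increments=[{"slide": [0,0,0],"roll": 0,"gripper": 0.6},{"slide": [0,0,0],"roll": 0,"gripper": 0.6},{"slide": [0,0,0],"roll": 0,"gripper": 0.6},{"slide": [0,0,0],"roll": 0,"gripper": 0.6},{"slide": [0,0,0],"roll": 0,"gripper": 0.6},{"slide": [0,0,0],"roll": 0,"gripper": 0.6},{"slide": [0,0,0],"roll": 0,"gripper": 0.6},{"slide": [0,0,0],"roll": 0,"gripper": 0.6},{"slide": [0,0,0],"roll": 0,"gripper": 0.6},{"slide": [0,0,0],"roll": 0,"gripper": 0.6}])

```text
clock: 7.85
position: [0.5184, -0.1677, 0.2316]
ee_rot: [-2.26, -2.182, 0.0]
force: [-0.6, -1.2, -0.6]
width: 0.596
```

```bash
python3 - <<'E'
from h import *
go(None)
s,d=grab('wrist','w2');np.savez('w2.npz',P=wpts(d,s),f=d['frame'])
s,d=grab('scene','s4');cv2.imwrite('pics/s4z.png',cv2.resize(d['frame'][100:250,150:300],None,fx=4,fy=4))
s,d=grab('top','t4');np.savez('t4.npz',P=wpts(d,s),f=d['frame']);cv2.imwrite('pics/t4z.png',cv2.resize(d['frame'][120:290,140:360],None,fx=3.5,fy=3.5,interpolation=cv2.INTER_CUBIC))
E
```

```text
t7.85 pos [ 518.4 -167.7  231.6] yaw 1.536 tilt [-0.  0. -1.] F [-0.6 -1.2 -0.6] w 0.596
```

View pics/w2.png

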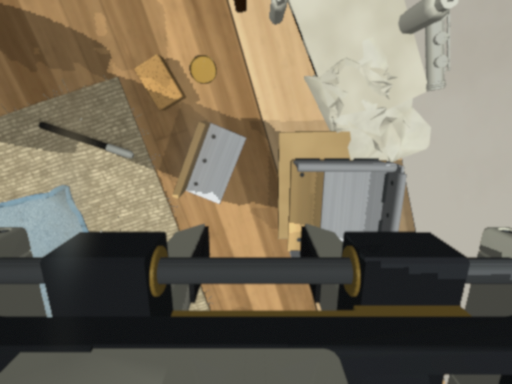

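View pics/s4z.png

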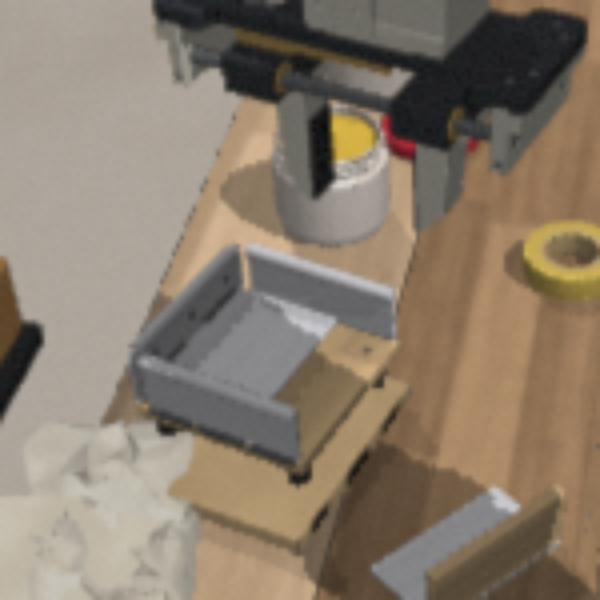

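View pics/t4z.png

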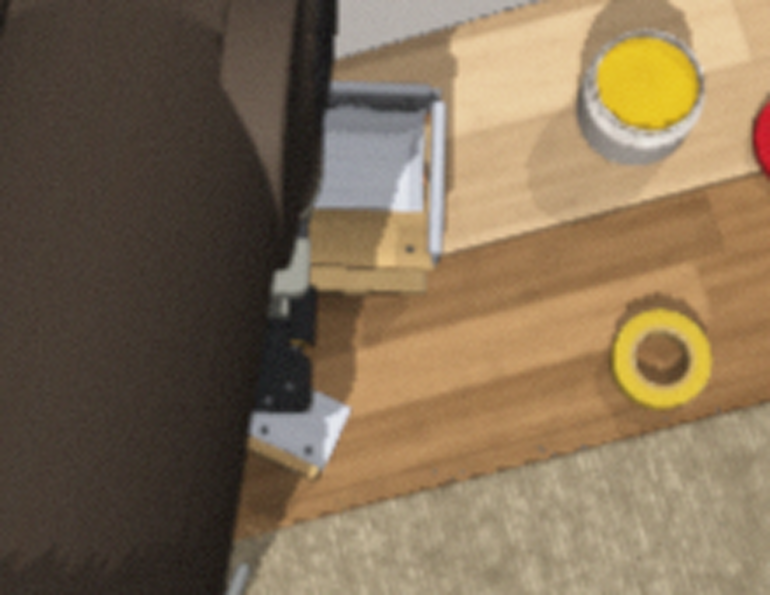

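Both walls stand upright in the scene view. The wrist view shows the board top edge from (203,125) to (180,195) and the left rim at (345,165). I'll refine both from the wrist depth.

```bash
python3 - <<'E'
from fit import *
f=np.load('w2.npz');P=f['P']*1000
X,Y,Z=P[...,0],P[...,1],P[...,2]
m=(Z>30)&(Z<65)&(X>390)&(X<490)&(Y>-210)&(Y<-90);m[230:]=0;q=P[m]
m2=m&(Z>41);q=P[m2];r=cv2.minAreaRect(q[:,:2].astype(np.float32));dr,p0=line(q[:,:2]);print('boardtop',len(q),r,dr,p0,np.median(q[:,2]),np.percentile((q[:,:2]-p0)@dr,[.5,99.5]))
nrm=np.array([dr[1],-dr[0]]);print(np.percentile((q[:,:2]-p0)@nrm,[2,98]))
# foot
m3=(Z>-2)&(Z<12);hsv=cv2.cvtColor(f['f'],cv2.COLOR_BGR2HSV);m3&=(hsv[...,1]<50);m3[:110]=0;m3[205:]=0;m3[:,:185]=0;m3[:,250:]=0
c,_=cv2.findContours(m3.astype(np.uint8),0,1);c=max(c,key=cv2.contourArea);mm=np.zeros(m3.shape,np.uint8);cv2.drawContours(mm,[c],-1,1,-1);q=P[mm>0];print('foot',len(q),cv2.minAreaRect(q[:,:2].astype(np.float32)),np.median(q[:,2]))
m=(Z>74)&(Z<92)&(X>540)&(X<700)&(Y>-170)&(Y<-110);m[225:]=0;q=P[m];dr,p0=line(q[:,:2]);print('rimL',dr,p0,np.percentile(q[:,0],[1,99]),np.median(q[:,2]),np.percentile(q[:,1],[2,98]))
# floor edge x/ lap
for v in (185,195,205): print(v,[(u,*np.round(P[v,u]).astype(int)) for u in range(270,330,4)])
E
```

```text
boardtop 616 ((437.9324035644531, -147.52120971679688), (99.63045501708984, 9.303071975708008), 65.31201171875) [0.4207235  0.90718895] [ 438.81396 -146.11147] 44.2126035949811 [-51.00192965  47.68341098]
[-4.52954402  4.18773593]
foot 2757 ((471.16510009765625, -145.8907470703125), (134.203857421875, 50.768192291259766), 65.27478790283203) 2.3401628599416524
rimL [ 0.99824023 -0.05930005] [ 622.34143 -154.504  ] [566.28245279 683.01954137] 81.43707720562165 [-167.60091641 -149.05780302]
185 [(270, np.int64(539), np.int64(-192), np.int64(-1)), (274, np.int64(545), np.int64(-192), np.int64(-1)), (278, np.int64(550), np.int64(-191), np.int64(3)), (282, np.int64(555), np.int64(-190), np.int64(10)), (286, np.int64(561), np.int64(-190), np.int64(10)), (290, np.int64(563), np.int64(-183), np.int64(39)), (294, np.int64(568), np.int64(-183), np.int64(40)), (298, np.int64(573), np.int64(-183), np.int64(41)), (302, np.int64(578), np.int64(-183), np.int64(39)), (306, np.int64(583), np.int64(-183), np.int64(41)), (310, np.int64(588), np.int64(-184), np.int64(40)), (314, np.int64(593), np.int64(-
[... 1044 characters left out ...]
t64(-222), np.int64(-1)), (278, np.int64(550), np.int64(-220), np.int64(5)), (282, np.int64(555), np.int64(-218), np.int64(11)), (286, np.int64(560), np.int64(-218), np.int64(11)), (290, np.int64(563), np.int64(-209), np.int64(40)), (294, np.int64(568), np.int64(-209), np.int64(40)), (298, np.int64(573), np.int64(-210), np.int64(39)), (302, np.int64(578), np.int64(-210), np.int64(40)), (306, np.int64(583), np.int64(-209), np.int64(41)), (310, np.int64(589), np.int64(-211), np.int64(38)), (314, np.int64(593), np.int64(-210), np.int64(40)), (318, np.int64(598), np.int64(-210), np.int64(40)), (322, np.int64(601), np.int64(-207), np.int64(51)), (326, np.int64(606), np.int64(-207), np.int64(52))]
```

```bash
python3 - <<'E'
from h import *
go([.4388,-.1474,.075],np.pi/2-.433)
go([.4388,-.1474,.0095],np.pi/2-.433)
E
```

```text
t8.00 pos [ 518.4 -167.7  231.7] yaw 1.536 tilt [ 0. -0. -1.] F [-0.6 -0.1 -0.9] w 0.600
 slide [ 17.5 -80.2 156.7] roll 0.398
t8.00 pos [ 518.4 -167.7  231.7] yaw 1.536 tilt [ 0. -0. -1.] F [-0.6 -0.1 -0.9] w 0.600
 slide [ 17.5 -80.2 222.2] roll 0.398
```

Call:
jog_arm(increments=[{"slide": [5,-20,10],"roll": 0.1,"gripper": 0.5},{"slide": [10,-45,30],"roll": 0.2,"gripper": 0.5},{"slide": [15,-65,55],"roll": 0.3,"gripper": 0.5},{"slide": [17.5,-80,85],"roll": 0.398,"gripper": 0.5},{"slide": [17.5,-80,115],"roll": 0.398,"gripper": 0.5},{"slide": [17.5,-80,140],"roll": 0.398,"gripper": 0.5},{"slide": [17.5,-80,155],"roll": 0.398,"gripper": 0.5},{"slide": [17.5,-80,160],"roll": 0.398,"gripper": 0.5},{"slide": [17.5,-80,160],"roll": 0.398,"gripper": 0.5},{"slide": [17.5,-80,160],"roll": 0.398,"gripper": 0.5}])

```text
clock: 8.83
position: [0.4395, -0.1475, 0.0723]
ee_rot: [2.646, 1.692, 0.001]
force: [-0.0, 0.8, 0.5]
width: 0.5
```

```bash
python3 - <<'E'
from h import *
go([.4388,-.1474,.0095],np.pi/2-.433)
s,d=grab('wrist','w3')
s,d=grab('scene','s5');cv2.imwrite('pics/s5z.png',cv2.resize(d['frame'][150:300,180:330],None,fx=4,fy=4))
E
```

```text
t8.83 pos [ 439.5 -147.5   72.3] yaw 1.138 tilt [ 0.001 -0.    -1.   ] F [-0.   0.8  0.5] w 0.500
 slide [-0.3 -0.7 62.8] roll -0.0
```

View pics/w3.png

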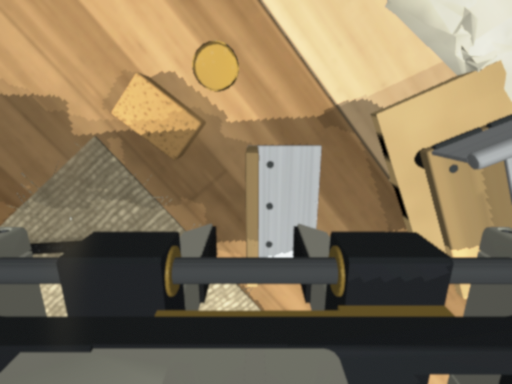

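View pics/s5z.png

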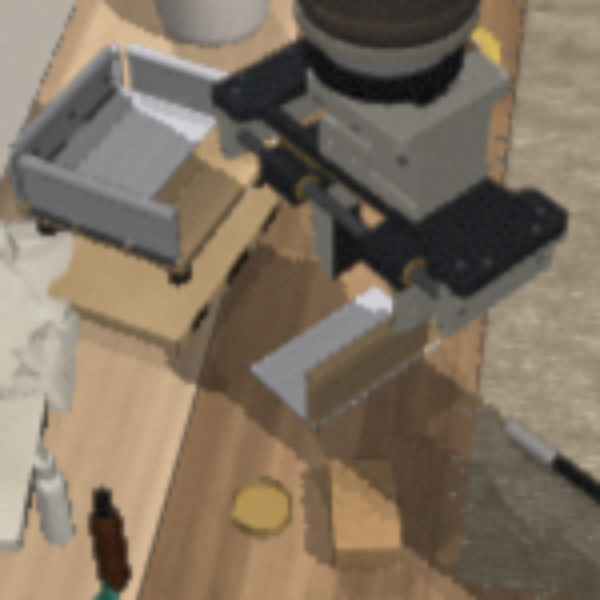

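The board is between the open fingers, its edge at columns 246-258 and parallel to the pads. Descend and grip.

Call:
jog_arm(increments=[{"slide": [0,-0.5,20],"roll": 0,"gripper": 0.5},{"slide": [0,-0.5,40],"roll": 0,"gripper": 0.5},{"slide": [0,-0.5,54],"roll": 0,"gripper": 0.5},{"slide": [0,-0.5,60],"roll": 0,"gripper": 0.5},{"slide": [0,-0.5,62],"roll": 0,"gripper": 0.5},{"slide": [0,-0.5,62],"roll": 0,"gripper": 0.05},{"slide": [0,-0.5,62],"roll": 0,"gripper": 0.05},{"slide": [0,-0.5,62],"roll": 0,"gripper": 0.05},{"slide": [0,-0.5,62],"roll": 0,"gripper": 0.05},{"slide": [0,-0.5,62],"roll": 0,"gripper": 0.05}], newtons=50)

```text
clock: 9.77
position: [0.4389, -0.1474, 0.0103]
ee_rot: [2.646, 1.692, 0.001]
force: [0.4, -0.9, 0.4]
width: 0.186
```

Call:
jog_arm(increments=[{"slide": [0,0,0],"roll": 0,"gripper": 0},{"slide": [0,0,0],"roll": 0,"gripper": 0},{"slide": [0,0,0],"roll": 0,"gripper": 0},{"slide": [0,0,-10],"roll": 0,"gripper": 0},{"slide": [0,0,-30],"roll": 0,"gripper": 0},{"slide": [0,0,-50],"roll": 0,"gripper": 0},{"slide": [0,0,-70],"roll": 0,"gripper": 0},{"slide": [0,0,-80],"roll": 0,"gripper": 0},{"slide": [0,0,-80],"roll": 0,"gripper": 0},{"slide": [0,0,-80],"roll": 0,"gripper": 0}], newtons=60)

```text
clock: 10.6
position: [0.4387, -0.1474, 0.0899]
ee_rot: [2.646, 1.691, 0.001]
force: [0.7, -0.4, -2.2]
width: 0.096
```

```bash
python3 - <<'E'
from h import *
T=np.array([.622,-.215,.03])
go([*t2w(-130,0,T=T)[:2],.09],np.pi/2+TY)
s,d=grab('wrist','w4')
np.savez('w4.npz',P=wpts(d,s),f=d['frame'])
s,d=grab('scene','s6');cv2.imwrite('pics/s6z.png',cv2.resize(d['frame'][150:300,180:330],None,fx=4,fy=4))
E
```

```text
t10.60 pos [ 438.7 -147.4   89.9] yaw 1.137 tilt [ 0.001 -0.    -1.   ] F [ 0.7 -0.4 -2.2] w 0.096
 slide [-34.8  74.9  -0. ] roll -0.398
```

View pics/w4.png

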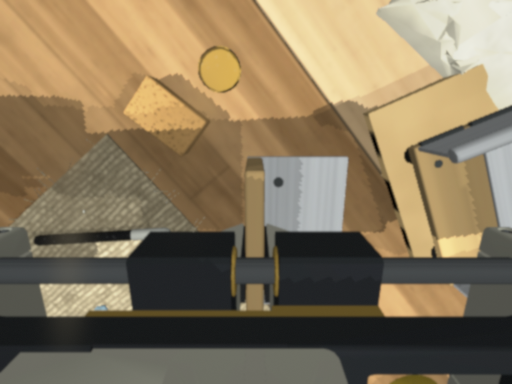

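View pics/s6z.png

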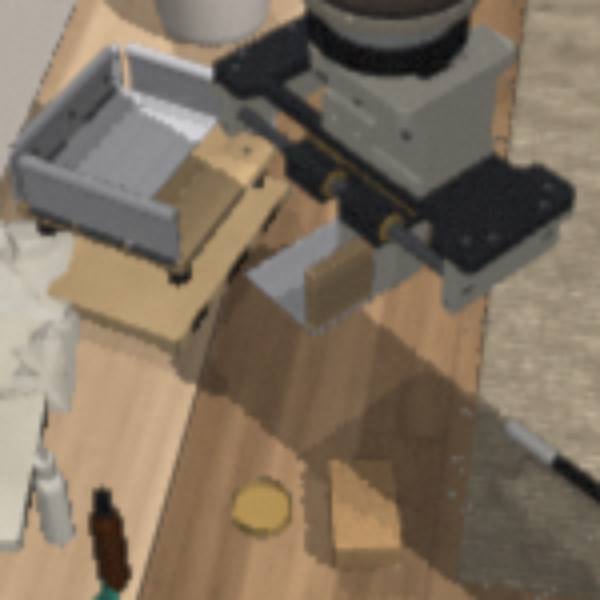

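```bash
python3 - <<'E'
from fit import *
f=np.load('w4.npz');P=f['P']*1000
R=Ro.from_rotvec(arm.observe()['ee_rot']).as_matrix();p=arm.observe()['position']*1000
Q=(P-p)@R   # tool coords
hsv=cv2.cvtColor(f['f'],cv2.COLOR_BGR2HSV)
x,y,z=Q[...,0],Q[...,1],Q[...,2]
m=(z>-5)&(z<25)&(y>9)&(y<70)&(x>0)&(x<65);m[232:]=0
q=Q[m];A=np.c_[q[:,0],q[:,1],np.ones(len(q))];print('foot plane z(x,y)',np.linalg.lstsq(A,q[:,2],rcond=None)[0],len(q),'ymax',np.percentile(q[:,1],[50,98,99.5]),'xmax',np.percentile(q[:,0],[90,98,99.5]))
m=(z>-50)&(z<-25)&(abs(y)<12)&(x>0)&(x<65);m[225:]=0;q=Q[m];print('top',len(q),np.median(q[:,2]),'x',np.percentile(q[:,0],[98,99.5]),'y',np.percentile(q[:,1],[2,98]))
dr,p0=line(q[:,:2]);print(dr)
E
```

```text
foot plane z(x,y) [-9.87613724e-04  1.62157905e-03  6.39015199e+00] 5641 ymax [32.34273774 54.10630643 54.90040137] xmax [44.91371404 48.29925902 48.87537263]
top 1138 -35.27795754400283 x [49.08835801 49.2297624 ] y [-3.43743977  5.15893709]
[0.99999636 0.00268612]
```

The board is held level, with its underside about 10 mm below the TCP. Next I move to the approach pose in front of the tray.

Call:
jog_arm(increments=[{"slide": [0,0,0],"roll": -0.1,"gripper": 0},{"slide": [-5,10,0],"roll": -0.2,"gripper": 0},{"slide": [-14,25,0],"roll": -0.3,"gripper": 0},{"slide": [-24,45,0],"roll": -0.397,"gripper": 0},{"slide": [-32,65,0],"roll": -0.397,"gripper": 0},{"slide": [-34.8,75,0],"roll": -0.397,"gripper": 0},{"slide": [-34.8,75,15],"roll": -0.397,"gripper": 0},{"slide": [-34.8,75,30],"roll": -0.397,"gripper": 0},{"slide": [-34.8,75,37],"roll": -0.397,"gripper": 0},{"slide": [-34.8,75,37],"roll": -0.397,"gripper": 0}])

```text
clock: 11.53
position: [0.4902, -0.2092, 0.0505]
ee_rot: [-2.258, -2.178, 0.003]
force: [0.8, 0.1, -1.1]
width: 0.094
```

Call:
jog_arm(increments=[{"slide": [0,0,0],"roll": 0,"gripper": 0},{"slide": [0,0,0],"roll": 0,"gripper": 0},{"slide": [0,0,0],"roll": 0,"gripper": 0},{"slide": [0,0,0],"roll": 0,"gripper": 0},{"slide": [0,0,0],"roll": 0,"gripper": 0},{"slide": [0,0,0],"roll": 0,"gripper": 0},{"slide": [0,0,0],"roll": 0,"gripper": 0},{"slide": [0,0,0],"roll": 0,"gripper": 0},{"slide": [0,0,0],"roll": 0,"gripper": 0},{"slide": [0,0,0],"roll": 0,"gripper": 0}])

```text
clock: 12.37
position: [0.492, -0.2103, 0.0527]
ee_rot: [2.261, 2.181, -0.0]
force: [-0.4, -0.1, -1.1]
width: 0.093
```

```bash
python3 - <<'E'
from fit import *
T=np.array([.622,-.215,.03])
go([*t2w(-130,0.4,T=T)[:2],.053],np.pi/2+TY)
s,d=grab('wrist','w5')
P=wpts(d,s);np.savez('w5.npz',P=P,f=d['frame']);P=P*1000
R=Ro.from_rotvec(s['ee_rot']).as_matrix();p=s['position']*1000
Q=(P-p)@R;x,y,z=Q[...,0],Q[...,1],Q[...,2]
m=(P[...,2]>36)&(P[...,2]<44);m[230:]=0
print('rows, tool coords of floor/lap/rim')
for v in range(120,230,10): print(v,[tuple(np.round(Q[v,u]).astype(int)) for u in range(330,440,8)])
s,d=grab('top','t6');cv2.imwrite('pics/t6z.png',cv2.resize(d['frame'][120:290,140:360],None,fx=3.5,fy=3.5,interpolation=cv2.INTER_CUBIC))
s,d=grab('scene','s7');cv2.imwrite('pics/s7z.png',cv2.resize(d['frame'][150:300,180:330],None,fx=4,fy=4))
E
```

```text
t12.37 pos [ 492.  -210.3   52.7] yaw 1.535 tilt [ 0. -0. -1.] F [-0.4 -0.1 -1.1] w 0.093
 slide [ 0.2  0.1 -0.3] roll -0.001
rows, tool coords of floor/lap/rim
120 [(np.int64(69), np.int64(54), np.int64(54)), (np.int64(69), np.int64(57), np.int64(43)), (np.int64(69), np.int64(62), np.int64(43)), (np.int64(69), np.int64(67), np.int64(43)), (np.int64(69), np.int64(72), np.int64(42)), (np.int64(69), np.int64(79), np.int64(43)), (np.int64(69), np.int64(83), np.int64(41)), (np.int64(69), np.int64(89), np.int64(41)), (np.int64(69), np.int64(94), np.int64(42)), (np.int64(69), np.int64(100), np.int64(42)), (np.int64(69), np.int64(105), np.int64(42)), (np.int64(69), np.int64(110), np.int64(42)), (np.int64(69), np.int64(116), np.int64(42)), (np.int64(69), np.int64(122), np.int64(43))]
130 [(np.int64(62), np.int64(54), np.int64(54)), (np.int64(62), np.int64(57), np.int64(42)), (np.int64(62), np.int64(62), np.int64(41)), (np.int64(62), np.int64(68), np.int64(43)), (np.int64(62), np.int64(73), np.int64(42)), (np.int64(62), np.int64(79), np.int64(42)), (np.int64(62), np.int64(84), np.int64(42)), 
[... 5196 characters left out ...]
(np.int64(14), np.int64(109), np.int64(14)), (np.int64(15), np.int64(113), np.int64(13))]
220 [(np.int64(10), np.int64(46), np.int64(7)), (np.int64(9), np.int64(52), np.int64(9)), (np.int64(-4), np.int64(68), np.int64(43)), (np.int64(-3), np.int64(74), np.int64(42)), (np.int64(6), np.int64(70), np.int64(16)), (np.int64(8), np.int64(73), np.int64(13)), (np.int64(8), np.int64(78), np.int64(13)), (np.int64(8), np.int64(84), np.int64(13)), (np.int64(8), np.int64(88), np.int64(12)), (np.int64(8), np.int64(94), np.int64(14)), (np.int64(8), np.int64(99), np.int64(13)), (np.int64(8), np.int64(104), np.int64(14)), (np.int64(7), np.int64(110), np.int64(14)), (np.int64(8), np.int64(114), np.int64(12))]
```

View pics/w5.png

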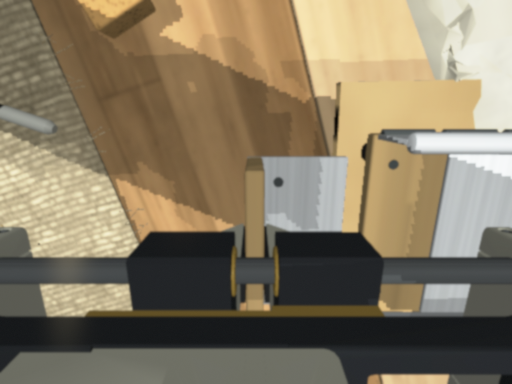

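View pics/s7z.png

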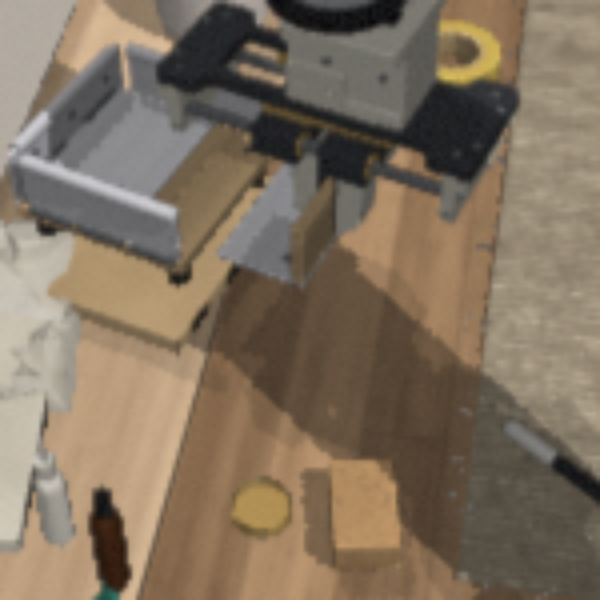

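View pics/t6z.png

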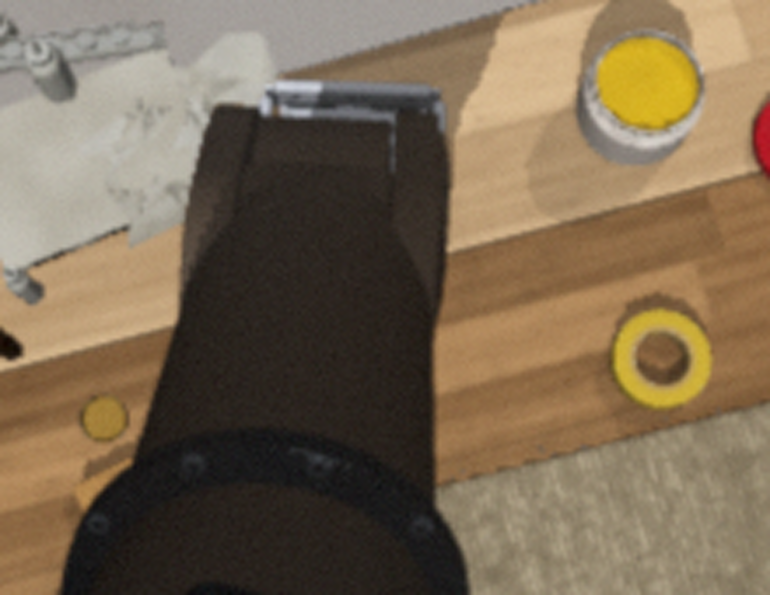

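```bash
python3 - <<'E'
from fit import *
s=arm.observe();f=np.load('w5.npz');P=f['P']*1000
R=Ro.from_rotvec(s['ee_rot']).as_matrix();p=s['position']*1000
Q=(P-p)@R;x,y,z=Q[...,0],Q[...,1],Q[...,2]
hsv=cv2.cvtColor(f['f'],cv2.COLOR_BGR2HSV)
def cast(d_uv,zt):pass
from cell import arm as a
d=arm.get_image('wrist');K=d['intrinsics'];H=np.array(d['hand_eye'])
def ct(u,v,zt):
    r=H[:3,:3]@np.array([(u-K[0,2])/K[0,0],(v-K[1,2])/K[1,1],1]);o=H[:3,3]*1000;return (o+r*(zt-o[2])/r[2])[:2]
fl=[];lp=[];ft=[]
for v in range(165,228,3):
    zz=z[v]
    i=[u for u in range(340,420) if 8<zz[u]<17 and y[v,u]>66];fl.append(ct(i[0]-.5,v,12.7))
    sat=hsv[v,:,1].astype(int); 
    k=[u for u in range(400,480) if sat[u]<60 and sat[u+2]<60]; 
    if k: lp.append(ct(k[0]-.5,v,12.7-12))
    i=[u for u in range(300,370) if 3<zz[u]<11];ft.append(ct(i[-1]+.5,v,7))
for n,q in(('floor',fl),('lap',lp),('foot',ft)):
    dr,p0=line(q);dr=dr*np.sign(dr[0]);print(n,'slope',round(dr[1]/dr[0],4),'y at x=0',round(p0[1]-p0[0]*dr[1]/dr[0],1),len(q), 'rng',np.round(np.ptp(np.array(q)[:,1]),1))
for v0 in (142,): pass
q=Q[(z>-36)&(z<-26)&(x>45)&(x<75)&(y>70)];q=q[q[:,1]<140];dr,p0=line(q[:,:2]);dr*=np.sign(dr[1]);print('rim slope',dr[0]/dr[1],p0,np.percentile(q[:,0],[2,98]),np.percentile(q[:,1],[1]))
E
```

```text
floor slope 0.0038 y at x=0 67.5 21 rng 1.1
lap slope 0.0032 y at x=0 106.5 21 rng 0.5
foot slope -0.0011 y at x=0 53.7 21 rng 0.6
rim slope -0.0021994906 [60.41313 91.90755] [55.65360467 64.57398414] [71.22576605]
```

Relative measurements: the floor is 2.6 mm below the foot underside, yaw error is under 0.004, and lateral error is about 0.5 mm. Insert slowly.

Call:
jog_arm(increments=[{"slide": [-0.4,8,0],"roll": 0,"gripper": 0},{"slide": [-0.4,18,0],"roll": 0,"gripper": 0},{"slide": [-0.4,28,0],"roll": 0,"gripper": 0},{"slide": [-0.4,36,0],"roll": 0,"gripper": 0},{"slide": [-0.4,42,0],"roll": 0,"gripper": 0},{"slide": [-0.4,46,0],"roll": 0,"gripper": 0},{"slide": [-0.4,48,0],"roll": 0,"gripper": 0},{"slide": [-0.4,48,0],"roll": 0,"gripper": 0},{"slide": [-0.4,48,0],"roll": 0,"gripper": 0},{"slide": [-0.4,48,0],"roll": 0,"gripper": 0}])

```text
clock: 13.4
position: [0.5395, -0.2125, 0.0527]
ee_rot: [-2.261, -2.181, 0.001]
force: [0.1, 1.0, -0.8]
width: 0.094
```

```bash
python3 - <<'E'
from fit import *
T=np.array([.622,-.215,.03])
go([*t2w(-55.5,0.2,T=T)[:2],.0527],np.pi/2+TY)
s,d=grab('wrist','w6')
Q=(wpts(d,s)*1000-s['position']*1000)@Ro.from_rotvec(s['ee_rot']).as_matrix()
for v in (165,180,195,210,225): print(v,[tuple(int(round(k)) for k in Q[v,u]) for u in range(320,400,6)])
s,d=grab('scene','s8');cv2.imwrite('pics/s8z.png',cv2.resize(d['frame'][150:270,170:290],None,fx=5,fy=5))
E
```

```text
t13.40 pos [ 539.5 -212.5   52.7] yaw 1.534 tilt [-0.001 -0.    -1.   ] F [ 0.1  1.  -0.8] w 0.094
 slide [ 0.6 27.1 -0.1] roll -0.001
165 [(44, 38, 9), (44, 41, 7), (44, 45, 6), (73, 0, -157), (44, 52, 8), (43, 57, 13), (43, 61, 13), (45, 61, 3), (45, 64, 2), (45, 67, 1), (45, 70, 1), (45, 74, 2), (45, 77, 1), (45, 80, 1)]
180 [(35, 39, 8), (35, 42, 7), (35, 46, 8), (35, 50, 9), (35, 53, 7), (34, 59, 14), (34, 62, 13), (37, 61, 1), (37, 64, 1), (37, 68, 1), (37, 71, 1), (36, 75, 2), (36, 78, 2), (37, 81, 0)]
195 [(26, 39, 7), (26, 43, 7), (26, 46, 7), (26, 50, 7), (26, 54, 8), (24, 59, 13), (24, 63, 13), (28, 62, 1), (28, 65, 0), (28, 69, 1), (28, 72, 1), (28, 76, 2), (28, 79, 1), (28, 83, 2)]
210 [(16, 40, 8), (17, 43, 7), (16, 47, 7), (16, 51, 8), (14, 56, 14), (15, 60, 13), (15, 63, 12), (19, 63, 1), (19, 66, 0), (19, 70, 1), (18, 74, 2), (18, 77, 1), (18, 81, 2), (19, 84, 1)]
225 [(6, 41, 8), (6, 44, 8), (7, 48, 8), (7, 51, 6), (5, 57, 13), (4, 61, 13), (9, 60, 2), (9, 64, 2), (10, 67, 0), (9, 71, 1), (9, 74, 0), (9, 78, 1), (9, 82, 2), (9, 85, 2)]
```

View pics/w6.png

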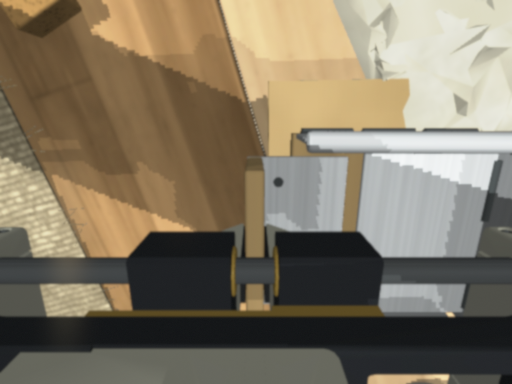

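View pics/s8z.png

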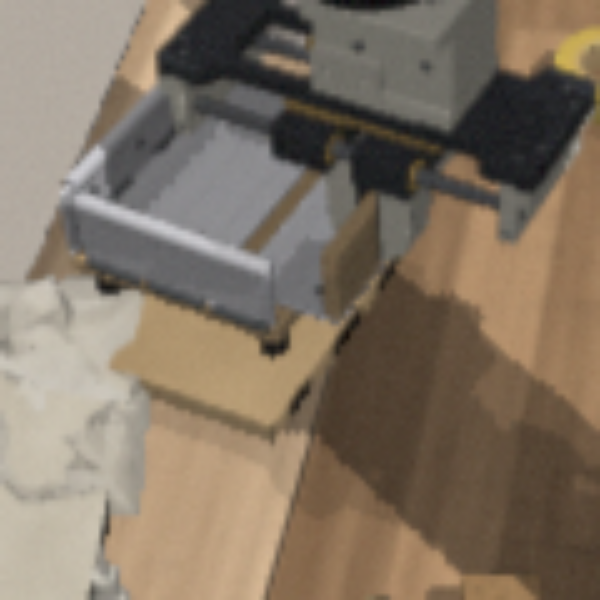

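The foot (top at tool z 7.4) sits between the lap underside (about 4.2) and the floor (13). Slide in.

Call:
jog_arm(increments=[{"slide": [0.3,3,0.3],"roll": 0,"gripper": 0},{"slide": [0.3,6,0.3],"roll": 0,"gripper": 0},{"slide": [0.3,9,0.3],"roll": 0,"gripper": 0},{"slide": [0.3,12,0.3],"roll": 0,"gripper": 0},{"slide": [0.3,15,0.3],"roll": 0,"gripper": 0},{"slide": [0.3,18,0.3],"roll": 0,"gripper": 0},{"slide": [0.3,20,0.3],"roll": 0,"gripper": 0},{"slide": [0.3,22,0.3],"roll": 0,"gripper": 0},{"slide": [0.3,22,0.3],"roll": 0,"gripper": 0},{"slide": [0.3,22,0.3],"roll": 0,"gripper": 0}])

```text
clock: 14.33
position: [0.562, -0.2129, 0.0524]
ee_rot: [-2.261, -2.181, 0.0]
force: [-0.2, -0.4, -1.5]
width: 0.093
```

```bash
python3 - <<'E'
from fit import *
T=np.array([.622,-.215,.03])
go([*t2w(-55.5,0.2,T=T)[:2],.0527],np.pi/2+TY)
s,d=grab('wrist','w7')
Q=(wpts(d,s)*1000-s['position']*1000)@Ro.from_rotvec(s['ee_rot']).as_matrix()
for v in (165,180,195,210,225): print(v,[tuple(int(round(k)) for k in Q[v,u]) for u in range(270,370,7)])
E
```

```text
t14.33 pos [ 562.  -212.9   52.4] yaw 1.535 tilt [-0. -0. -1.] F [-0.2 -0.4 -1.5] w 0.093
 slide [ 0.2  4.6 -0.3] roll -0.001
165 [(44, 9, 8), (44, 13, 8), (44, 17, 8), (44, 21, 7), (44, 25, 8), (44, 29, 7), (44, 33, 8), (44, 37, 7), (45, 40, 1), (45, 44, 1), (45, 48, 1), (45, 52, 1), (45, 55, 1), (45, 59, 0), (45, 63, 1)]
180 [(35, 9, 7), (35, 13, 8), (35, 17, 8), (35, 21, 7), (35, 26, 8), (35, 30, 8), (35, 34, 7), (35, 38, 7), (37, 41, 1), (37, 45, 2), (37, 48, 1), (37, 52, 1), (37, 56, 1), (37, 60, 0), (37, 64, 0)]
195 [(26, 9, 9), (26, 13, 8), (26, 18, 7), (26, 22, 8), (26, 26, 8), (26, 30, 8), (26, 34, 7), (26, 39, 8), (28, 41, 0), (28, 45, 1), (28, 49, 1), (28, 53, 2), (28, 57, 0), (28, 61, 1), (28, 65, 0)]
210 [(17, 9, 7), (17, 14, 7), (16, 18, 8), (16, 22, 7), (16, 26, 8), (16, 31, 7), (16, 35, 8), (16, 39, 8), (19, 42, 0), (19, 46, 1), (19, 50, 1), (19, 54, 1), (19, 58, 1), (18, 62, 2), (19, 66, 1)]
225 [(10, 9, -2), (7, 14, 7), (6, 18, 8), (6, 23, 8), (6, 27, 8), (7, 31, 7), (7, 35, 8), (9, 39, 3), (10, 42, 0), (10, 46, 0), (9, 51, 1), (10, 55, 0), (9, 60, 2), (9, 63, 0), (9, 68, 1)]
```

View pics/w7.png

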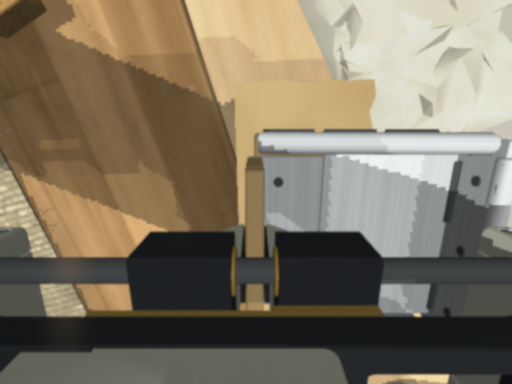

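The foot is under the lap sheet, whose edge is at column ~325 and still level. About 4.5 mm remain, so I push gently until it stops.

Call:
jog_arm(increments=[{"slide": [0.2,1,0.5],"roll": 0,"gripper": 0},{"slide": [0.2,2,1],"roll": 0,"gripper": 0},{"slide": [0.2,3,1.5],"roll": 0,"gripper": 0},{"slide": [0.2,3.5,1.5],"roll": 0,"gripper": 0},{"slide": [0.2,4,1.5],"roll": 0,"gripper": 0},{"slide": [0.2,4.5,1.5],"roll": 0,"gripper": 0},{"slide": [0.2,5,1.5],"roll": 0,"gripper": 0},{"slide": [0.2,5.5,1.5],"roll": 0,"gripper": 0},{"slide": [0.2,5.5,1.5],"roll": 0,"gripper": 0},{"slide": [0.2,5.5,1.5],"roll": 0,"gripper": 0}])

```text
clock: 15.22
position: [0.5661, -0.2128, 0.0506]
ee_rot: [-2.26, -2.179, 0.003]
force: [-5.1, 1.4, 1.7]
width: 0.094
```

```bash
python3 - <<'E'
from fit import *
go(None)
E
```

```text
t15.22 pos [ 566.1 -212.8   50.6] yaw 1.534 tilt [-0.003  0.    -1.   ] F [-5.1  1.4  1.7] w 0.094
```

Call:
jog_arm(increments=[{"slide": [0,0.5,0],"roll": 0,"gripper": 0},{"slide": [0,1,0],"roll": 0,"gripper": 0},{"slide": [0,1.5,0.5],"roll": 0,"gripper": 0},{"slide": [0,2,1],"roll": 0,"gripper": 0},{"slide": [0,2,1.5],"roll": 0,"gripper": 0},{"slide": [0,2,2],"roll": 0,"gripper": 0},{"slide": [0,2,2.5],"roll": 0,"gripper": 0},{"slide": [0,2,3],"roll": 0,"gripper": 0},{"slide": [0,2,3],"roll": 0,"gripper": 0},{"slide": [0,2,3],"roll": 0,"gripper": 0}])

```text
clock: 16.05
position: [0.5659, -0.2129, 0.05]
ee_rot: [-2.259, -2.178, 0.007]
force: [-24.3, 4.0, 34.2]
width: 0.093
```

```bash
python3 - <<'E'
from fit import *
go(None)
s,d=grab('wrist','w8')
Q=(wpts(d,s)*1000-s['position']*1000)@Ro.from_rotvec(s['ee_rot']).as_matrix()
x,y,z=Q[...,0],Q[...,1],Q[...,2]
for nm,a,b,zl,zh in(('foot',8,32,4,12),('lap',38,70,-4,4)):
    m=(x>8)&(x<42)&(y>a)&(y<b)&(z>zl)&(z<zh);m[230:]=0;q=Q[m];A=np.c_[q[:,0]-25,q[:,1],np.ones(len(q))];print(nm,len(q),np.linalg.lstsq(A,q[:,2],rcond=None)[0],np.median(q[:,2]))
for v in (165,195,210): print(v,[tuple(int(round(k)) for k in Q[v,u]) for u in range(300,350,4)])
m=(z>-40)&(z<-26)&(x>45)&(x<75)&(y>8)&(y<110);q=Q[m];print('rim',line(q[:,:2]),np.percentile(q[:,0],[2,98]),np.percentile(q[:,2],[5,50]))
s,d=grab('scene','s9');cv2.imwrite('pics/s9z.png',cv2.resize(d['frame'][150:270,170:290],None,fx=5,fy=5))
E
```

```text
t16.05 pos [ 565.9 -212.9   50. ] yaw 1.534 tilt [-0.006 -0.001 -1.   ] F [-24.3   4.   34.2] w 0.093
foot 2166 [-2.10488239e-03 -3.34026319e-03  7.46040345e+00] 7.394779680008591
lap 3215 [-0.00174241 -0.00788349 -1.3851132 ] -1.8165541002402656
165 [(44, 27, 8), (44, 29, 8), (44, 31, 7), (44, 33, 8), (44, 35, 6), (46, 36, -2), (46, 38, -1), (46, 40, -1), (46, 43, -2), (46, 45, -2), (46, 47, -2), (46, 49, -2), (46, 51, -2)]
195 [(26, 27, 7), (26, 29, 7), (26, 32, 8), (26, 34, 7), (28, 35, -1), (73, 0, -157), (29, 39, -2), (28, 42, -1), (29, 44, -2), (28, 46, -1), (28, 48, -1), (28, 51, -1), (29, 53, -2)]
210 [(17, 27, 7), (16, 30, 8), (16, 33, 8), (16, 35, 7), (20, 35, -3), (20, 37, -2), (19, 40, -1), (19, 42, -1), (19, 45, -1), (19, 47, -1), (20, 49, -3), (19, 52, -1), (20, 54, -2)]
rim (array([ 0.01719362, -0.9998522 ], dtype=float32), array([60.274006, 56.559723], dtype=float32)) [48.20079837 64.70127974] [-33.49432678 -31.95558043]
```

View pics/w8.png

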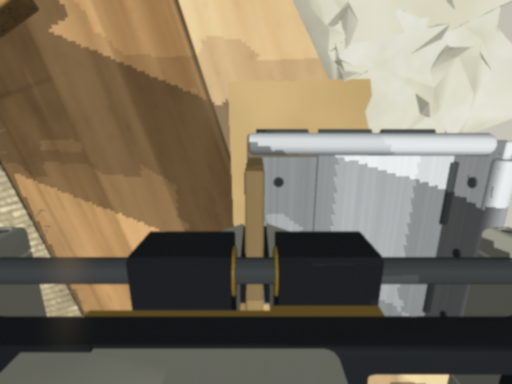

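View pics/s9z.png

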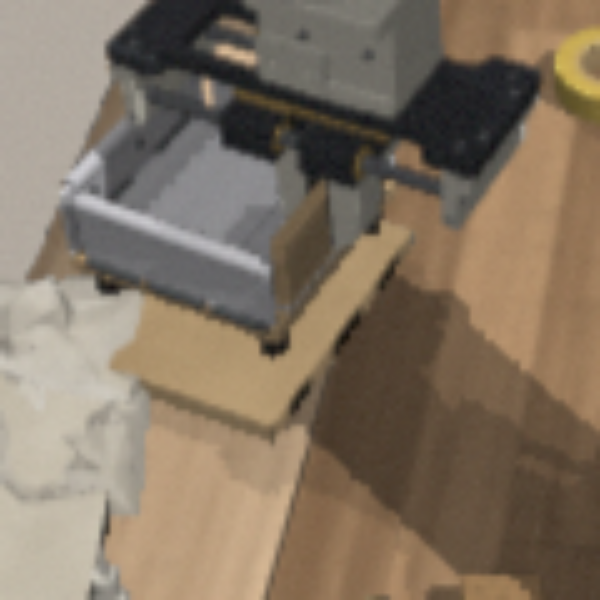

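Call:
jog_arm(increments=[{"slide": [0,-0.5,0],"roll": 0,"gripper": 0},{"slide": [0,-1,-0.5],"roll": 0,"gripper": 0},{"slide": [0,-1,-0.5],"roll": 0,"gripper": 0},{"slide": [0,-1,-0.5],"roll": 0,"gripper": 0},{"slide": [0,-1,-0.5],"roll": 0,"gripper": 0},{"slide": [0,-1,-0.5],"roll": 0,"gripper": 0},{"slide": [0,-1,-0.5],"roll": 0,"gripper": 0},{"slide": [0,-1,-0.5],"roll": 0,"gripper": 0},{"slide": [0,-1,-0.5],"roll": 0,"gripper": 0},{"slide": [0,-1,-0.5],"roll": 0,"gripper": 0}])

```text
clock: 16.98
position: [0.566, -0.2129, 0.05]
ee_rot: [-2.26, -2.179, 0.005]
force: [-18.4, 3.7, 26.1]
width: 0.095
```

```bash
python3 - <<'E'
from fit import *
go(None)
E
```

```text
t16.98 pos [ 566.  -212.9   50. ] yaw 1.534 tilt [-0.004 -0.001 -1.   ] F [-18.4   3.7  26.1] w 0.095
```

Call:
jog_arm(increments=[{"slide": [0,0,0],"roll": 0,"gripper": 0},{"slide": [0,0,0],"roll": 0,"gripper": 0},{"slide": [0,0,0],"roll": 0,"gripper": 0},{"slide": [0,0,0],"roll": 0,"gripper": 0},{"slide": [0,0,0],"roll": 0,"gripper": 0},{"slide": [0,0,0],"roll": 0,"gripper": 0},{"slide": [0,0,0],"roll": 0,"gripper": 0},{"slide": [0,0,0],"roll": 0,"gripper": 0},{"slide": [0,0,0],"roll": 0,"gripper": 0},{"slide": [0,0,0],"roll": 0,"gripper": 0}])

```text
clock: 17.82
position: [0.566, -0.2129, 0.0501]
ee_rot: [-2.26, -2.179, 0.005]
force: [-17.6, 3.8, 25.5]
width: 0.095
```

```bash
python3 - <<'E'
from fit import *
go(None)
s,d=grab('wrist','w9')
Q=(wpts(d,s)*1000-s['position']*1000)@Ro.from_rotvec(s['ee_rot']).as_matrix()
x,y,z=Q[...,0],Q[...,1],Q[...,2]
m=(z>-40)&(z<-26)&(x>52)&(x<75)&(y>8)&(y<110);print('L rim x',np.percentile(Q[m][:,0],[3,97]))
m=(z>-45)&(z<-26)&(abs(y)<7)&(x>15)&(x<52);q=Q[m];print('board end x',np.percentile(q[:,0],[99,99.7]),'top z',np.median(q[:,2]))
m=(x>8)&(x<42)&(y>38)&(y<70)&(abs(z)<5);print('lap top',np.median(z[m]+0)); m=(x>8)&(x<42)&(y>10)&(y<32)&(z>3)&(z<12);print('foot top',np.median(z[m]))
s,d=grab('top','t9');cv2.imwrite('pics/t9z.png',cv2.resize(d['frame'][120:290,140:360],None,fx=3.5,fy=3.5))
s,d=grab('scene','s10');cv2.imwrite('pics/s10z.png',cv2.resize(d['frame'][110:260,150:300],None,fx=4,fy=4))
E
```

```text
t17.82 pos [ 566.  -212.9   50.1] yaw 1.534 tilt [-0.004 -0.001 -1.   ] F [-17.6   3.8  25.5] w 0.095
L rim x [55.6473925 64.6749193]
board end x [49.15705587 49.21195093] top z -34.297201530196276
lap top -1.7060714566680417
foot top 7.456054843000565
```

View pics/t9z.png

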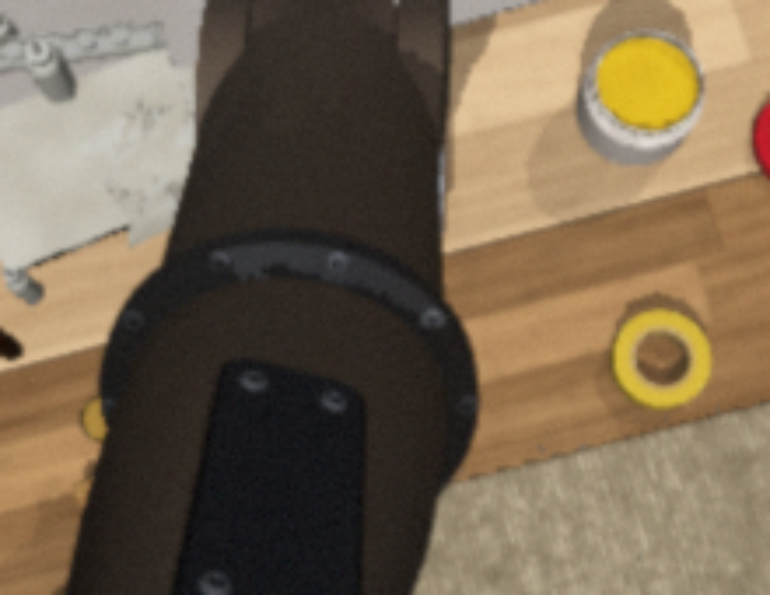

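View pics/s10z.png

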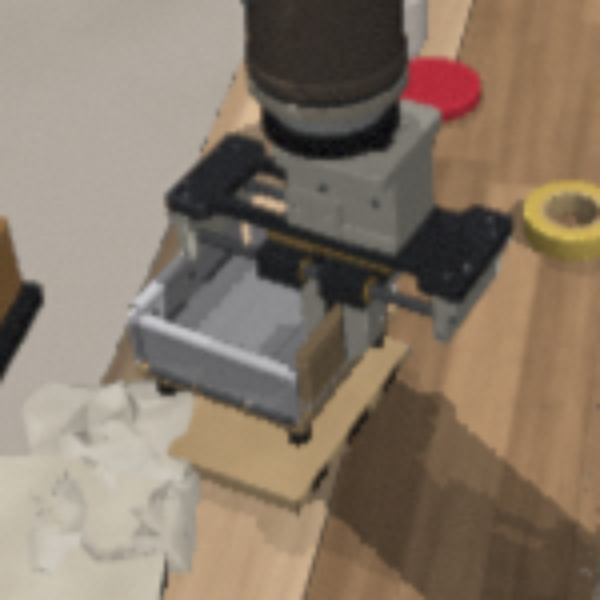

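The state is steady: 25 N down, 18 N toward the stop, board home and level, walls upright. I'm handing it in.

```bash
python3 -c "
from cell import arm
print(arm.sign_off())"
```

```text
the job is handed in; nothing more can be done
None
```

I stood both side walls upright against their stops, right wall first. I then slid the board's foot under the lap sheet to the batten and pressed it flat, and handed the job in at about 18 s of the 51 s allowed. The gripper is still pinching the board and pressing it down.

What the last checks showed:
- **Board position:** contact came at world x 566.1 mm against a predicted 566.5 mm. The steady push is about 18 N towards the batten and 25 N down.
- **Lap sheet:** its top measured 9.2 mm above the foot's top, where 9 mm is expected, so the sheet is down and the foot lies flat.
- **Left wall:** its rim still reads upright in the final wrist view.
- **Right wall:** after the push it looked upright in the scene and top views. In the final views the arm mostly hid it, so I did not measure it again at the end.
- **Centring:** two measurements disagree slightly. Wall contacts put the board within about 0.5 mm of centre; the wrist camera puts it about 1 mm to the left. That is inside the 2 mm calibration error.
- **Objects to leave alone:** the tape and jar are unmoved in the final top view, and I never touched them. The cork was mostly hidden by the arm at the end; it looked unmoved before the final slide.

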